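# Park the half-round drip block flat and hang the rinse basket

## Task

Get the rinse corner ready: the half-round purple drip block lies on its curved back and rocks at a touch, so first steady it level from above with the gripper until it is still, then tip it over onto its flat side and slide it up flush and square against the metal ledge, within the ledge's length. Then hang the rinse basket by its bar in the dips of both rack prongs, tug it down gently to check that it holds before letting go, and leave it hanging still. Do not disturb the jars or the beaker.

Things in the scene. Friction and masses are not known exactly. Their poses are not given: they have to be found in the camera images.
- block: Purple acrylic half-cylinder, radius 40, length 140 mm, 0.3-0.6 kg; flat face (80 x 140) frosted white. Origin: middle of the flat face, on the curve's axis. y: along its length; z: out of the flat face: up while on its curved back (origin 40 mm high; rocks about y at a touch), down once seated (origin at table height); x: across, away from robot at the start.
- block_back (a point): Point on the block's curved back opposite the middle of the flat face (40 mm from it). Rolled a quarter turn about y the block stands 80 mm high on a long edge; 25 degrees more and it falls onto its flat face, its middle having moved some 105 mm. Too wide (80 mm) to grasp across.
- ledge_face (a point): Fixed aluminium ledge, 250 long, 16 high, 20 mm thick, pale blue field before it. Point: middle of its face towards the robot, 8 mm above the table; x: away from the robot, square into the face; y: along it. The block starts on the robot's side, middle 155-185 mm from the face, within 0.25 rad of parallel. Parked flush, its middle is 40 mm before the face.
- rack_seat (a point): Where the middle of the basket's bar lies when hung: midway between the two dips of the fixed steel rack, 200 mm above the table. x: away from the robot, along the prongs to the posts; y: along the hung bar. Two 8 mm round prongs, 40 mm either side along y, each with a dip whose floor is level for 12 mm. Two posts 12 mm thick, 217 mm high, 54 mm behind this point.
- rack_tip (a point): Midway between the upturned prong tips (robot side), 18 mm before the seat point and 18 mm above it, at the tips' highest level. Behind the dip the prong's top is 14 mm above the seat point, back to the post. The rack's base plate (90 x 150, 10 mm thick) reaches from 6 mm before to 84 mm behind the seat point.
- basket_grip (a point): Middle of the blue grip block (16 along x, 30 along y, 24 mm high) at the middle of the basket's 8 mm round steel bar, which runs along y, 150 mm above the underside. The bar is free from the block to the uprights (6 mm thick, at y = +-71 mm): the prongs go there. z up. Starts on the robot's side of the rack, turned up to 0.3 rad from it.
- basket_base (a point): Middle of the basket's underside, 150 mm below the grip point. Clear open box 60 (x) x 150 (y) x 45 mm high holding three white vials with blue caps (fixed in it), 0.15-0.3 kg in all; stands on the table at the start.
- jar_a: Bystander: lidded clear jar, 52 mm wide, 75 mm high; origin under its centre.
- jar_b: Bystander: lidded clear jar, 52 mm wide, 75 mm high; origin under its centre.
- beaker: Bystander: glass beaker, 72 mm wide, 95 mm high; origin under its centre.

How it is judged (in metres and radians):
On the way, in this order (a step that is already met when the one before it is completed fails the run):
1. the block, still on its curved back, is steadied: the gripper rests on it and it has stopped rocking (contact force between the fingers and block above 1 N and angular speed of block below 0.15 rad/s and angle between block's own z axis and vertical below 0.15 rad), for 0.2 s.
2. the block is parked flush and square against the ledge (angle between block's own z axis and vertical above 3.08 rad and x of block in the frame of ledge_face between -0.045 and -0.035 m and y of block in the frame of ledge_face between -0.055 and 0.055 m and angle between the y axis of block and the y axis of ledge_face, either way round below 0.06 rad), for 0.1 s.
3. the basket's bar is in the dips and the still gripped basket is tugged down: the rack carries at least 5 N (distance between basket_grip and rack_seat below 0.014 m and contact force between basket and rack above 5 N and contact force between the fingers and basket above 1 N), for 0.15 s.
At the end, for the whole second after the job is handed in: Block on its flat side (0.06 rad), edge within 5 mm of the ledge face, parallel within 0.06 rad, middle within 55 mm of the ledge's middle. Basket hangs upright (0.15 rad), bar in both dips (grip point within 14 mm of the seat point). Both still, gripper off (all of step 2 and distance between basket_grip and rack_seat below 0.014 m and angle between basket_grip's own z axis and vertical below 0.15 rad and contact force between basket and rack above 0.5 N and linear speed of block below 0.01 m/s and linear speed of basket below 0.03 m/s and angular speed of basket below 0.3 rad/s); the robot touches nothing.
It fails at once if a jar or the beaker is shifted by more than 20 mm or tipped (distance of any of jar_a, jar_b, beaker from where it was at the start of the episode above 0.02 m or angle between any of jar_a, jar_b, beaker's own z axis and vertical above 0.3 rad).
It fails at once if the basket is pulled on the rack with more than 30 N (contact force between basket and rack above 30 N).
It also fails if it takes over 72 s, if anything falls off the work surface, if the arm or the gripper's body presses on something with over 40 N, if the wrist force passes 120 N, or if a joint passes its speed limit or range.

## Robot

A 6-joint arm with a two-finger parallel gripper is mounted at the origin on the work surface. World frame = base frame: x ahead of the robot, y to its left, z up, the work surface at z = 0. Lengths are in m, angles in degrees, forces in N, time in s.
With the tool pointing down it reaches from about 0.4 to 0.925 m from the base axis. Payload 12.5 kg.
Tool frame: the origin (TCP) lies at the very end of the fingers, on their centre line; the grasp point (between the pads) lies 19 mm behind it; z points along the fingers, y is the line along which they close (so a half turn about z gives the same grasp; the last joint's range is limited). The gripper opens to 95 mm and grips with 3 to 60 N. Pads are 20 mm wide; open, the fingers measure 119 mm over their backs; the gripper's body (75 mm by 180 mm) begins 59 mm behind the grasp point.
Start: joints at [-72.342, 28.126, 89.318, -0, 62.55, -6.05], TCP at [0.251, -0.572, 0.215] pointing down, gripper open.
Joint ranges: [-177.58, 177.58], [-47.91, 125.51], [2.72, 160], [-65.01, 245.01], [3.68, 167.84], [-153.87, 153.87]. Speed limits (degrees/s): [127.2, 127.2, 159.86, 180, 180, 180].

## Interface

Orientations are given as [roll, pitch, yaw] about the fixed x, y, z axes, in that order (R = Rz(yaw) Ry(pitch) Rx(roll)).
In Python, from station import telemetry, viewer, robot gives the robot as it stands. The module is installed in compiled form; this text tells all that it offers.
- The arm moves only by the tool servo_tool, never from a script. Its argument "series" is a list of rows, each a list of 7 numbers: the turn, a rotation vector about the tool's x, y, z in rad, then the shift along the tool's x, y, z in mm, then the opening, from 0 (shut) to 1 (fully open). A call has 1 to 12 rows; each row shifts and turns the commanded pose from where the row before left it, along the tool's axes as they then stand; what a row does not reach is not made up. A row lasts 1/8 s, in which the tool goes at most 62.5 mm and 10.7 degrees, less where a joint would pass 70% of its speed; a pose out of reach is approached as far as the arm can. A call with a gripper value outside its range is refused whole. The fingers move at their own pace and stop on an object; "grip_force" is the grip in N (left out, the last holds). Time passes only in rows, so rows that do not move let the fingers close. It gives the time, the measured TCP pose, the force, the opening and the grip force at its end, in the units of the state.
- telemetry.get_obs(): the state, without advancing time (a new reading comes with each control period).
- viewer.grab_frame(name): name is "scene" or "top" or "wrist"; returns a dict with "image" (400x640x3 uint8, red, green, blue), "K" (3x3 intrinsics, pixels), "extrinsics" (4x4, takes a point from world to camera coordinates). Camera axes: x right, y up, looking along -z (the intrinsics and any distortion apply to the point x, -y, -z); pixel columns grow to the right and rows downward; lengths in m; the calibration is good to about 2 mm. The wrist camera is an equidistant fisheye: a pixel r from the principal point sees the ray r / f radians off the axis. A picture is of the moment at which its call begins. There is no depth.
- robot.job_done(): hands the job in; it is judged then, once.
The state is a dict: "clock": time; "qpos": joint angles; "joint_vel": joint speeds; "tau": joint torques, N m; "position": TCP position; "tcp_rot": TCP orientation; "contact_force": force on the tool from outside, world axes, zero at the start; "torque": the same for the moment, N m; "width": opening from 0.0 (shut) to 1.0 (fully open); "finger_force": force on a finger pad.
Only numpy, scipy, OpenCV 4.12 (cv2) and the standard library are available. Lean on these libraries where they do the work, as an engineer would, in place of code of your own. Each camera call takes 0.05 s, during which the arm holds its last target. There are 200 camera calls.

## Working session

There is one attempt and no reset: what is moved stays moved. The work goes in short steps, Python scripts to look and compute and a tool call to move; the robot and the scene stay as the last step left them, time stands still between calls to the robot, and variables do not carry over. Pictures are saved under pics/ and viewed, at most 10 in all, crops included, and the job is handed in when it is done.

Besides the shell and the picture viewer there is one more tool, called after "Request:" as a command line: name --pt "numbers of a row" for each row, then --argument value for the rest. servo_tool: Moves the arm, as the interface text tells. Its arguments: {"type":"object","properties":{"series":{"type":"array","items":{"type":"array","items":{"type":"number"}}},"grip_force":{"type":"number"}},"required":["series"]}

```bash
mkdir -p pics; cat > h.py <<'E'
import numpy as np, cv2
from station import telemetry, viewer, robot
def grab(n,save=None):
    f=viewer.grab_frame(n)
    if save: cv2.imwrite(f'pics/{save}.png',f['image'][:,:,::-1])
    return f
def ray(f,u,v,fish=False):
    K=f['K'];E=np.array(f['extrinsics']);R=E[:3,:3];t=E[:3,3]
    a=(u-K[0][2])/K[0][0];b=(v-K[1][2])/K[1][1]
    if fish:
        r=np.hypot(a,b)+1e-12;d=np.array([np.sin(r)*a/r,np.sin(r)*b/r,np.cos(r)])
    else: d=np.array([a,b,1.])
    d=np.array([d[0],-d[1],-d[2]]);d=R.T@d
    return -R.T@t,d/np.linalg.norm(d)
def onz(f,u,v,z,fish=False):
    c,d=ray(f,u,v,fish);return c+d*(z-c[2])/d[2]
def proj(f,p):
    E=np.array(f['extrinsics']);q=E[:3,:3]@np.array(p)+E[:3,3];K=f['K']
    return K[0][2]+K[0][0]*q[0]/-q[2],K[1][2]+K[1][1]*-q[1]/-q[2]
def tri(rays):
    A=np.zeros((3,3));b=np.zeros(3)
    for c,d in rays:
        P=np.eye(3)-np.outer(d,d);A+=P;b+=P@c
    return np.linalg.solve(A,b)
E
python3 - <<'E'
from h import *
for n in('scene','top'):
    f=grab(n,n+'0');print(n,np.round(f['K'],1).tolist(),np.round(-f['extrinsics'][:3,:3].T@f['extrinsics'][:3,3],3))
print(telemetry.get_obs())
E
```

```text
scene [[383.9, 0.0, 319.0], [0.0, 383.9, 195.3], [0.0, 0.0, 1.0]] [1.255 0.541 0.834]
top [[501.9, 0.0, 313.9], [0.0, 501.9, 191.8], [0.0, 0.0, 1.0]] [0.457 0.011 1.507]
{'clock': 0.1, 'qpos': array([-7.23415684e+01,  2.81619678e+01,  8.93461693e+01, -1.19357814e-03,
        6.25488546e+01, -6.04817487e+00]), 'joint_vel': array([-0.12481176, -0.00628525, -0.15469111, -0.08799714, -0.0293045 ,
       -0.07911163]), 'tau': array([ 3.55783872e-03, -6.13622475e+01, -2.58606416e+01,  6.93908427e-02,
        4.70189180e-02, -4.71542626e-05]), 'position': array([ 0.25125844, -0.57204318,  0.21410916]), 'tcp_rot': array([-1.79943214e+02, -4.95215817e-03,  2.37071548e+01]), 'contact_force': array([0.94426851, 0.95634157, 0.1345974 ]), 'torque': array([ 0.0168094 ,  0.03505472, -0.05619828]), 'finger_force': 0.0, 'width': 1.0032631840624182}
```

View pics/top0.png

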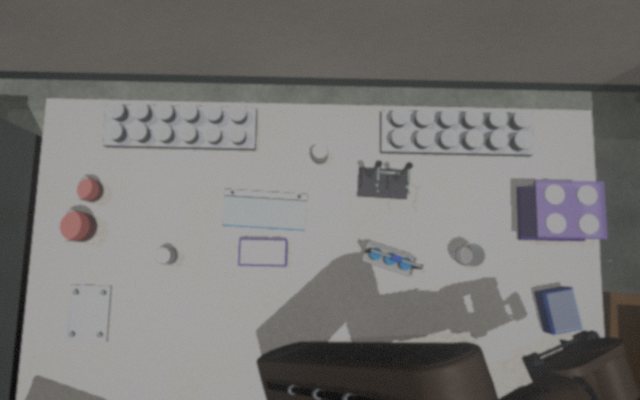

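View pics/scene0.png

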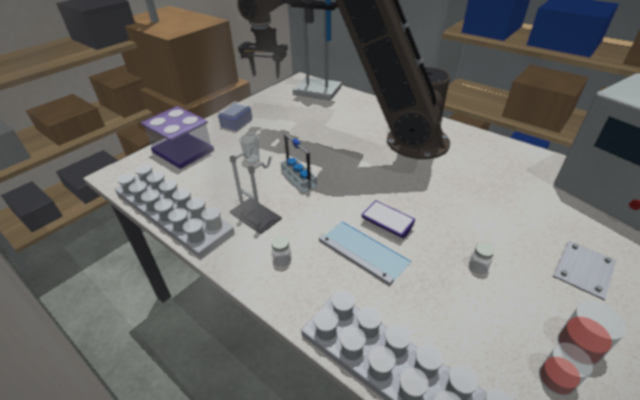

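The top view shows the block at (263,251), the ledge and its blue field at (265,210), the rack at (384,180), and the basket at (391,258). The beaker is at (464,252) and the jars are at (166,254) and (319,152). I'll zoom in for precise features.

```bash
python3 - <<'E'
from h import *
im=cv2.imread('pics/top0.png');c=im[140:285,215:430];cv2.imwrite('pics/c1.png',cv2.resize(c,None,fx=3.7,fy=3.7,interpolation=cv2.INTER_CUBIC))
f=grab('top')
hsv=cv2.cvtColor(f['image'],cv2.COLOR_RGB2HSV)
g=lambda lo,hi:cv2.inRange(hsv,np.array(lo),np.array(hi))
def rep(n,m,z,x0,x1,y0,y1):
    k=np.zeros_like(m);k[y0:y1,x0:x1]=m[y0:y1,x0:x1]
    cs,_=cv2.findContours(k,cv2.RETR_EXTERNAL,cv2.CHAIN_APPROX_NONE)
    for q in cs:
        if cv2.contourArea(q)<12: continue
        r=cv2.minAreaRect(q);b=np.array([onz(f,u,v,z) for u,v in cv2.boxPoints(r)])
        print(n,np.round(r[0],1),np.round(r[1],1),np.round(r[2],1),'ctr',np.round(b.mean(0),4),'corners',np.round(b[:,:2],4).tolist())
rep('block',g((115,40,60),(160,255,255)),.04,220,310,225,280)
rep('field',g((85,25,60),(112,255,255)),0,210,320,180,240)
rep('caps',g((95,90,60),(125,255,255)),.06,355,430,235,280)
print(hsv[251,263],hsv[212,265],hsv[195,265],hsv[238,263],hsv[258,389])
E
```

```text
block [262.3 251.8] [48.1 27.5] 1.4 ctr [0.4861 0.1563 0.04  ] corners [[0.4466, 0.2254], [0.526, 0.2267], [0.5255, 0.0866], [0.4461, 0.0864]]
field [263.5 227.2] [81.2  2.4] 3.6 ctr [0.5601 0.1592 0.    ] corners [[0.5615, 0.2811], [0.5688, 0.281], [0.5588, 0.0372], [0.5515, 0.0375]]
caps [398.1 261.2] [27.5 10.4] 18.4 ctr [ 0.4671 -0.2347  0.06  ] corners [[0.4645, -0.1927], [0.4928, -0.2021], [0.4697, -0.2767], [0.4415, -0.2672]]
caps [374.5 255.9] [10.4  5.7] 18.4 ctr [ 0.4808 -0.1673  0.06  ] corners [[0.4775, -0.1506], [0.493, -0.1556], [0.4842, -0.184], [0.4687, -0.1789]]
[  0   0 160] [ 98   6 162] [150   2 162] [134  36 121] [104 110 132]
```

View pics/c1.png

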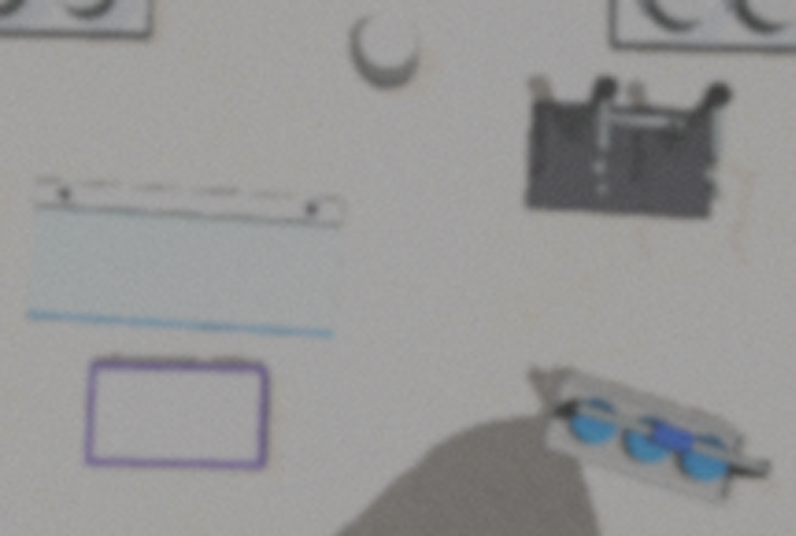

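The crop shows four features that matter:
- Ledge face line: (36,208) to (340,225).
- Rack plate front edge: (527,207) to (710,217).
- Post tops: (605,88) and (718,95).
- Basket grip block: (672,437), with the bar running from (565,408) to (768,468).

Next I'll convert these to positions.

```bash
python3 - <<'E'
from h import *
f=grab('top')
P=lambda x,y,z:onz(f,215+(x+.5)/3.7-.5,140+(y+.5)/3.7-.5,z)
def line(n,a,b,z):
    p,q=P(*a,z),P(*b,z);d=p-q
    print(n,np.round(p,4),np.round(q,4),'mid',np.round((p+q)/2,4),'len',round(np.linalg.norm(d),4),'yaw',round(np.degrees(np.arctan2(-d[0],d[1])),2))
line('ledgeface',(36,208),(340,225),.012)
line('bluefront',(28,315),(332,333),0)
line('platefront',(527,207),(710,217),.01)
line('posttop',(605,88),(718,95),.217)
line('bar',(565,408),(768,468),.15)
print('grip',P(672,437,.162))
hsv=cv2.cvtColor(f['image'],cv2.COLOR_RGB2HSV)
m=cv2.inRange(hsv,np.array((108,90,60)),np.array((125,255,255)));m[:235]=0;m[290:]=0;m[:,:380]=0;m[:,430:]=0
k,_,s,c=cv2.connectedComponentsWithStats(m)
for i in range(1,k): print(s[i],c[i],onz(f,*c[i],.162))
for n,(u,v,z) in dict(ja=(319,152,.075),jb=(166,254,.075),bk=(464,254,.095)).items(): print(n,onz(f,u,v,z))
s=grab('scene')
for n,p in dict(posttops=(.0,0,0)).items(): pass
im=cv2.resize(s['image'][120:240,220:420,::-1],None,fx=4,fy=4,interpolation=cv2.INTER_CUBIC);cv2.imwrite('pics/c2.png',im)
E
```

```text
ledgeface [0.6509 0.2787 0.012 ] [0.6423 0.0317 0.012 ] mid [0.6466 0.1552 0.012 ] len 0.2472 yaw -1.99
bluefront [0.5647 0.2833 0.    ] [0.5554 0.0363 0.    ] mid [0.5601 0.1598 0.    ] len 0.2472 yaw -2.16
platefront [ 0.6606 -0.1201  0.01  ] [ 0.6556 -0.269   0.01  ] mid [ 0.6581 -0.1946  0.01  ] len 0.149 yaw -1.92
posttop [ 0.7186 -0.1563  0.217 ] [ 0.7153 -0.2363  0.217 ] mid [ 0.717  -0.1963  0.217 ] len 0.0801 yaw -2.36
bar [ 0.4948 -0.1367  0.15  ] [ 0.4548 -0.2839  0.15  ] mid [ 0.4748 -0.2103  0.15  ] len 0.1525 yaw -15.22
grip [ 0.47538547 -0.21246521  0.162     ]
[391 254  12   9  59] [396.42372881 258.22033898] [ 0.47413664 -0.21290694  0.162     ]
ja [ 0.77752532 -0.00223825  0.075     ]
jb [0.47330748 0.4247599  0.075     ]
bk [ 0.49067614 -0.41314517  0.095     ]
```

View pics/c2.png

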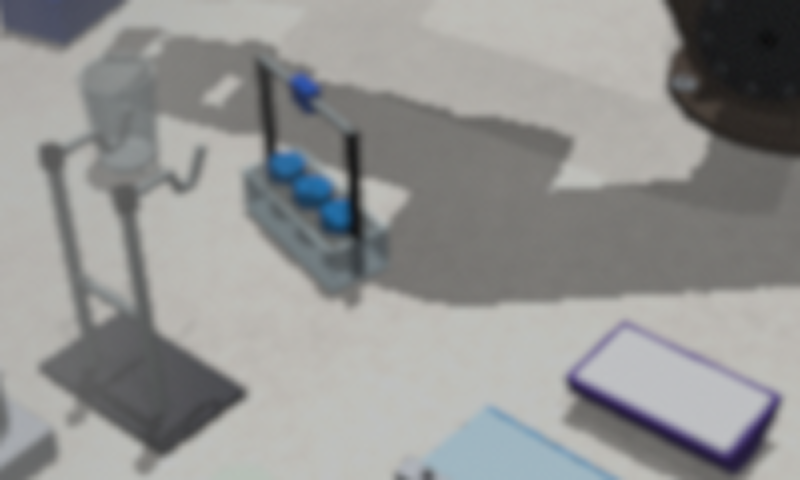

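The crop confirms the scene: the rack prongs face the robot, the basket is upright with its bar free, and the block is level at (675,395) in the crop. All sizes check out (80x140, 247, 149, 80). I'll move the tool over the block.

Request:
servo_tool --pt "0 0 0.14 0 0 0 1" --pt "0 0 0.14 0 0 0 1" --pt "0 0 0.138 0 0 0 1" --pt "0 0 0 25 -45 0 1" --pt "0 0 0 25 -45 0 1" --pt "0 0 0 25 -45 0 1" --pt "0 0 0 25 -45 0 1" --pt "0 0 0 25 -45 0 1" --pt "0 0 0 25 -45 0 1" --pt "0 0 0 25 -45 0 1" --pt "0 0 0 25 -45 0 1" --pt "0 0 0 25 -45 0 1"

```text
clock: 1.75
position: [0.4787, -0.1667, 0.2148]
tcp_rot: [180.0, -0.0, -0.2]
contact_force: [0.3, -1.1, 0.1]
width: 1.001
finger_force: 0.0
```

Request:
servo_tool --pt "0 0 0 1 -46 10 1" --pt "0 0 0 1 -46 15 1" --pt "0 0 0 1 -46 15 1" --pt "0 0 0 1 -46 15 1" --pt "0 0 0 1 -46 15 1" --pt "0 0 0 1 -46 15 1" --pt "0 0 0 1 -46 15 1" --pt "0 0 0 0 0 0 1" --pt "0 0 0 0 0 0 1"

```text
clock: 2.88
position: [0.4863, 0.1536, 0.1147]
tcp_rot: [180.0, 0.0, -0.2]
contact_force: [-0.1, 0.2, -0.6]
width: 0.998
finger_force: 0.0
```

Request:
servo_tool --pt "0 0 0 0 -2 20 1" --pt "0 0 0 0 0 20 1" --pt "0 0 0 0 0 15 1" --pt "0 0 0 0 0 10 1" --pt "0 0 0 0 0 4 1" --pt "0 0 0 0 0 2 1" --pt "0 0 0 0 0 2 1" --pt "0 0 0 0 0 1 1" --pt "0 0 0 0 0 0 1"

```text
clock: 4.0
position: [0.4864, 0.1558, 0.0407]
tcp_rot: [180.0, -0.0, -0.2]
contact_force: [-0.2, -0.7, -0.2]
width: 0.996
finger_force: 0.0
```

Request:
servo_tool --pt "0 0 0 0 0 1 1" --pt "0 0 0 0 0 1 1" --pt "0 0 0 0 0 0 1"

```text
clock: 4.38
position: [0.4868, 0.1558, 0.0403]
tcp_rot: [-180.0, -0.1, -0.2]
contact_force: [-4.5, -1.2, 24.0]
width: 0.997
finger_force: 12.0
```

Request:
servo_tool --pt "0 0 0 0 0 -1 1" --pt "0 0 0 0 0 0 1" --pt "0 0 0 0 0 0 1" --pt "0 0 0 0 0 -2 1" --pt "0 0 0 0 0 -10 1" --pt "0 0 0 0 0 -20 1" --pt "0 0 0 -30 0 0 1" --pt "0 0 0 -37 0 0 1" --pt "0 0 0 0 0 0 1"

```text
clock: 5.5
position: [0.4175, 0.156, 0.0722]
tcp_rot: [180.0, 0.1, -0.2]
contact_force: [0.1, 0.6, 1.1]
width: 1.003
finger_force: 0.0
```

```bash
python3 - <<'E'
from h import *
f=grab('wrist','w1');s=grab('scene')
a=s['image'][140:290,240:440,::-1]
o=np.zeros((600,640,3),np.uint8);cv2.imwrite('pics/v1.png',np.vstack([cv2.resize(f['image'][:,:,::-1],(480,300)),cv2.resize(a,(400,300)).copy() if 0 else cv2.resize(a,(480,300))]))
E
```

```text
(no output)
```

View pics/v1.png

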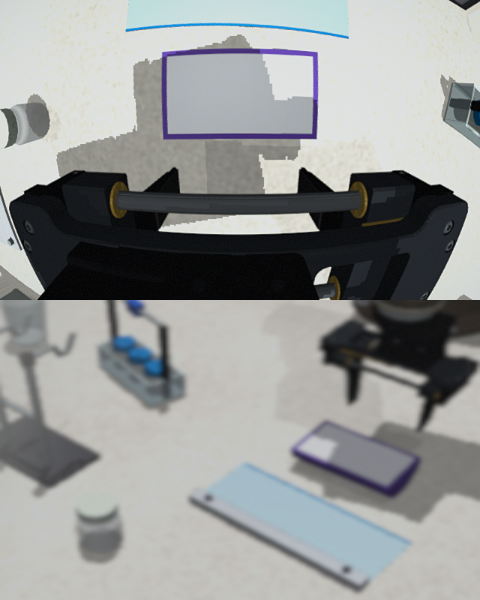

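The block is still level and undisturbed. Wrist view: its near edge is at row 137, columns 163-317. The fingers are behind it, so I'll descend behind the near edge and creep up to contact.

Request:
servo_tool --pt "0 0 0 0 0 20 1" --pt "0 0 0 0 0 20 1" --pt "0 0 0 0 0 11 1" --pt "0 0 0 7 0 0 1" --pt "0 0 0 6 0 0 1" --pt "0 0 0 2 0 0 1" --pt "0 0 0 2 0 0 1" --pt "0 0 0 0 0 0 1"

```text
clock: 6.6
position: [0.4366, 0.156, 0.0208]
tcp_rot: [-180.0, -0.0, -0.2]
contact_force: [0.2, -0.9, 1.2]
width: 1.0
finger_force: 0.1
```

Request:
servo_tool --pt "0 0 0 2 0 -1 1" --pt "0 0 0 2.5 0 -2.5 1" --pt "0 0 0 2.5 0 -2.5 1" --pt "0 0 0 2.5 0 -2.5 1" --pt "0 0 0 2.5 0 -2.5 1"

```text
clock: 7.22
position: [0.4485, 0.1559, 0.0318]
tcp_rot: [180.0, -0.0, -0.2]
contact_force: [-0.4, -0.7, -1.2]
width: 1.002
finger_force: 0.4
```

```bash
python3 - <<'E'
from h import *
s=grab('scene');f=grab('top')
cv2.imwrite('pics/v2.png',np.vstack([cv2.resize(s['image'][150:270,320:480,::-1],(400,300)),cv2.resize(f['image'][180:300,200:360,::-1],(400,300))]))
E
```

```text
(no output)
```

View pics/v2.png

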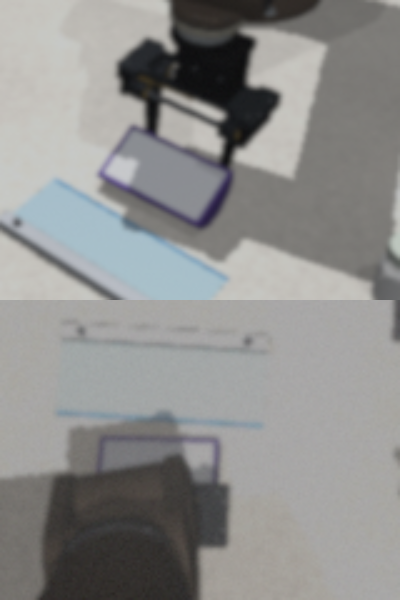

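The block is rolling forward, with its near edge raised about 17° and square. I'll continue along the rolling arc.

Request:
servo_tool --pt "0 0 0 2.7 0 -2.7 1" --pt "0 0 0 2.7 0 -2.7 1" --pt "0 0 0 2.7 0 -2.7 1" --pt "0 0 0 4.7 0 -4.0 1" --pt "0 0 0 4.7 0 -4.0 1" --pt "0 0 0 5.5 0 -4 1" --pt "0 0 0 5.5 0 -4 1" --pt "0 0 0 6.2 0 -3.5 1" --pt "0 0 0 6.2 0 -3.5 1"

```text
clock: 8.45
position: [0.4897, 0.1557, 0.063]
tcp_rot: [180.0, -0.0, -0.2]
contact_force: [-2.7, 0.4, 3.3]
width: 0.997
finger_force: 1.9
```

```bash
python3 - <<'E'
from h import *
s=grab('scene');f=grab('wrist')
cv2.imwrite('pics/v3.png',np.vstack([cv2.resize(s['image'][150:270,320:480,::-1],(480,300)),cv2.resize(f['image'][:,:,::-1],(480,300))]))
E
```

```text
(no output)
```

View pics/v3.png

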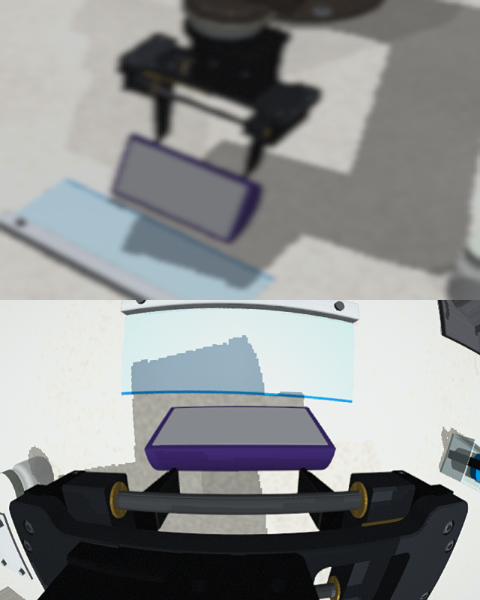

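The block is tilted about 60° and still square with both fingers behind it. I'll carry on over the edge.

Request:
servo_tool --pt "0 0 0 7 0 -3 1" --pt "0 0 0 7 0 -3 1" --pt "0 0 0 7 0 -2.5 1" --pt "0 0 0 7 0 -2 1" --pt "0 0 0 7 0 -1.5 1" --pt "0 0 0 7 0 0 1" --pt "0 0 0 7 0 0 1"

```text
clock: 9.43
position: [0.5401, 0.1556, 0.0757]
tcp_rot: [-180.0, -0.2, -0.2]
contact_force: [0.5, -0.6, 9.0]
width: 1.001
finger_force: 4.2
```

```bash
python3 - <<'E'
from h import *
s=grab('scene');f=grab('wrist')
cv2.imwrite('pics/v4.png',np.vstack([cv2.resize(s['image'][150:270,320:480,::-1],(480,300)),cv2.resize(f['image'][:,:,::-1],(480,300))]))
E
```

```text
(no output)
```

View pics/v4.png

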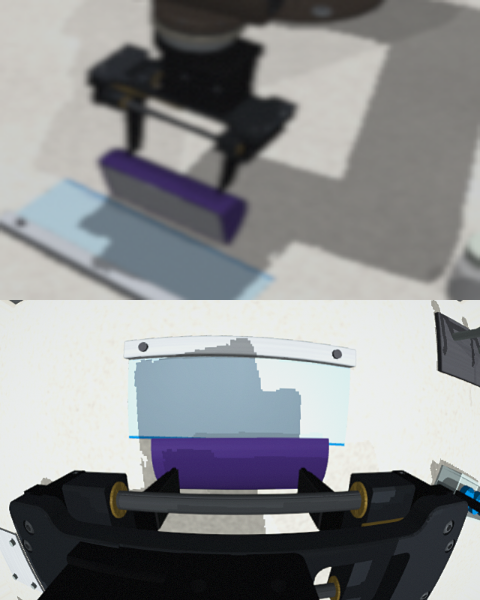

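The block is at about 95-100° with its back up. I'll keep pushing.

Request:
servo_tool --pt "0 0 0 6 0 -0.5 1" --pt "0 0 0 6 0 -0.5 1" --pt "0 0 0 6 0 0 1" --pt "0 0 0 6 0 0 1" --pt "0 0 0 6 0 0 1"

```text
clock: 10.15
position: [0.5687, 0.1554, 0.0755]
tcp_rot: [180.0, 0.0, -0.2]
contact_force: [0.5, 0.6, 0.5]
width: 0.999
finger_force: 0.0
```

```bash
python3 - <<'E'
from h import *
s=grab('scene');f=grab('wrist')
cv2.imwrite('pics/v5.png',np.vstack([cv2.resize(s['image'][150:270,320:480,::-1],(480,300)),cv2.resize(f['image'][:,:,::-1],(480,300))]))
E
```

```text
(no output)
```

View pics/v5.png

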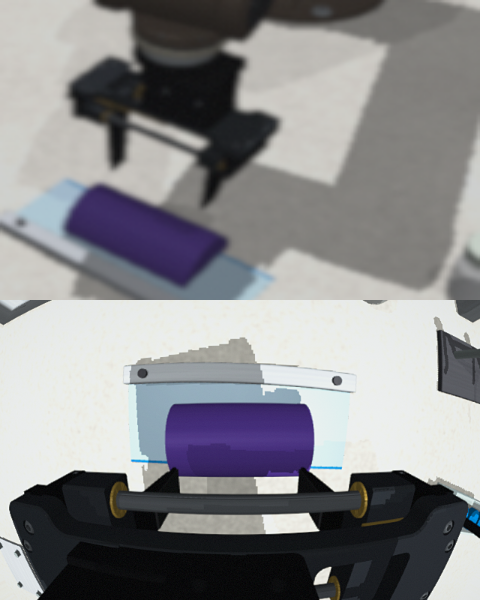

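The block is down on its flat side, its back at (240,438) in the wrist view, with a gap left to the ledge. I'll go behind it, low, and push it flush at the ledge's yaw.

Request:
servo_tool --pt "0 0 0.031 -23 0 0 1" --pt "0 0 0 -23 0 0 1" --pt "0 0 0 -2 0 20 1" --pt "0 0 0 0 0 25 1" --pt "0 0 0 0 0 15 1" --pt "0 0 0 0 0 7 1" --pt "0 0 0 6 0 0 1" --pt "0 0 0 5 0 0 1" --pt "0 0 0 5 0 0 1" --pt "0 0 0 4 0 0 1" --pt "0 0 0 4 0 0 1" --pt "0 0 0 3 0 0 1"

```text
clock: 11.75
position: [0.5472, 0.1554, 0.0088]
tcp_rot: [180.0, 0.0, -2.0]
contact_force: [-3.5, 0.4, 3.9]
width: 1.001
finger_force: 2.2
```

Request:
servo_tool --pt "0 0 0 2 0 0 1" --pt "0 0 0 2 0 0 1" --pt "0 0 0 0 0 0 1"

```text
clock: 12.12
position: [0.5515, 0.1553, 0.0087]
tcp_rot: [180.0, -0.0, -2.0]
contact_force: [-2.5, -0.0, 2.5]
width: 1.002
finger_force: 1.6
```

Request:
servo_tool --pt "0 0 0 2 0 0 1" --pt "0 0 0 1 0 0 1" --pt "0 0 0 1 0 0 1" --pt "0 0 0 1 0 0 1" --pt "0 0 0 0 0 0 1"

```text
clock: 12.75
position: [0.5564, 0.1551, 0.0087]
tcp_rot: [180.0, -0.0, -2.0]
contact_force: [-3.4, -0.1, 2.6]
width: 0.996
finger_force: 1.8
```

Request:
servo_tool --pt "0 0 0 1 0 0 1" --pt "0 0 0 1 0 0 1" --pt "0 0 0 0 0 0 1"

```text
clock: 13.12
position: [0.5583, 0.155, 0.0087]
tcp_rot: [180.0, 0.0, -2.0]
contact_force: [-3.6, 0.4, 3.6]
width: 0.999
finger_force: 2.3
```

Request:
servo_tool --pt "0 0 0 1 0 0 1" --pt "0 0 0 1 0 0 1" --pt "0 0 0 0 0 0 1"

```text
clock: 13.5
position: [0.5587, 0.155, 0.0086]
tcp_rot: [180.0, 0.2, -2.0]
contact_force: [-10.4, 0.8, 7.7]
width: 1.0
finger_force: 6.0
```

Request:
servo_tool --pt "0 0 0 1 0 0 1" --pt "0 0 0 0 0 0 1" --pt "0 0 0 -3 0 0 1" --pt "0 0 0 -20 0 0 1" --pt "0 0 0 -20 0 -30 1" --pt "0 0 0 0 0 -60 1" --pt "0 0 0 0 0 -60 1" --pt "0 0 0 0 0 0 1"

```text
clock: 14.5
position: [0.5208, 0.1568, 0.1629]
tcp_rot: [-179.9, -0.5, -2.0]
contact_force: [0.4, -0.4, -0.4]
width: 0.998
finger_force: 0.0
```

```bash
python3 - <<'E'
from h import *
f=grab('top');w=grab('wrist')
cv2.imwrite('pics/v6.png',np.vstack([cv2.resize(f['image'][180:260,205:325,::-1],(450,300),interpolation=cv2.INTER_CUBIC),w['image'][:300,95:545,::-1]]))
E
```

```text
(no output)
```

View pics/v6.png

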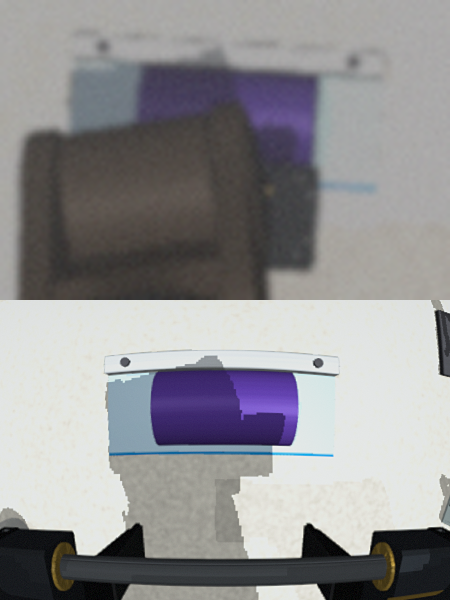

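The block is flush, parallel and centred on the ledge: its far edge is on the ledge line at row 372 and the sides run from column 152 to 297. Next I'll go over the basket.

Request:
servo_tool --pt "0 0 0 -4 40 -20 1" --pt "0 0 0 -4 47 -20 1" --pt "0 0 0 -4 47 -20 1" --pt "0 0 0 -4 47 -20 1" --pt "0 0 0 -4 47 -10 1" --pt "0 0 0 -4 47 0 1" --pt "0 0 0 -4 47 0 1" --pt "0 0 0 -4 47 0 1" --pt "0 0 -0.15 0 0 0 1" --pt "0 0 -0.15 0 0 0 1" --pt "0 0 -0.15 0 0 0 1" --pt "0 0 -0.15 0 0 0 1"

```text
clock: 16.1
position: [0.4732, -0.2113, 0.2468]
tcp_rot: [-179.9, 0.1, 32.6]
contact_force: [0.6, 0.6, 0.0]
width: 1.004
finger_force: 0.0
```

Request:
servo_tool --pt "0 0 -0.15 0 0 0 1" --pt "0 0 -0.15 0 0 0 1" --pt "0 0 -0.15 0 0 0 1" --pt "0 0 -0.15 0 0 0 1" --pt "0 0 -0.135 0 0 0 1" --pt "0 0 0 0 0 0 1" --pt "0 0 0 0 0 0 1"

```text
clock: 16.98
position: [0.4733, -0.2112, 0.2478]
tcp_rot: [-179.9, -0.0, 74.3]
contact_force: [-0.4, 0.2, -0.2]
width: 0.999
finger_force: 0.0
```

```bash
cat > b.py <<'E'
from h import *
print(telemetry.get_obs()['position'],telemetry.get_obs()['tcp_rot'])
# block and ledge check from top
f=grab('top');hsv=cv2.cvtColor(f['image'],cv2.COLOR_RGB2HSV)
m=cv2.inRange(hsv,np.array((115,40,40)),np.array((160,255,255)));m[:180]=0;m[270:]=0;m[:,:215]=0;m[:,320:]=0
c=max(cv2.findContours(m,0,1)[0],key=cv2.contourArea,default=None)
r=cv2.minAreaRect(c);print('block',r,[np.round(onz(f,u,v,.0)[:2],4).tolist() for u,v in cv2.boxPoints(r)])
w=grab('wrist');hsv=cv2.cvtColor(w['image'],cv2.COLOR_RGB2HSV)
m=cv2.inRange(hsv,np.array((92,90,40)),np.array((128,255,255)))
k,l,s,c=cv2.connectedComponentsWithStats(m)
for i in range(1,k):
    if s[i][4]<40: continue
    print(s[i],np.round(c[i],1),'hsv',np.median(hsv[l==i],axis=0),'z162',np.round(onz(w,*c[i],.162,True),4),'z75',np.round(onz(w,*c[i],.075,True),4))
E
python3 b.py
```

```text
[ 0.47330696 -0.2112266   0.2478148 ] [-1.79931023e+02 -1.50197080e-02  7.42989282e+01]
block ((264.6982727050781, 211.1293182373047), (47.682281494140625, 24.83941650390625), 3.3664605617523193) [[0.5738, 0.2297], [0.649, 0.2284], [0.6436, 0.0842], [0.5685, 0.0865]]
[307 134  13  29 268] [313.5 148.5] hsv [101. 255. 145.] z162 [ 0.4833 -0.1623  0.162 ] z75 [ 0.4805 -0.1674  0.075 ]
[327 136  10  27 185] [331.1 149.2] hsv [101. 253. 147.] z162 [ 0.4972 -0.1668  0.162 ] z75 [ 0.499  -0.1734  0.075 ]
[ 305  171   31   66 1307] [319.8 204.2] hsv [104. 223. 200.] z162 [ 0.4757 -0.2092  0.162 ] z75 [ 0.4703 -0.2303  0.075 ]
[418 362  22  18 167] [429.1 371.2] hsv [127. 150.  60.] z162 [ 0.5455 -0.4395  0.162 ] z75 [ 0.5639 -0.5391  0.075 ]
```

Request:
servo_tool --pt "0 0 0 0 1.5 20 1" --pt "0 0 0 0 0 25 1" --pt "0 0 0 0 0 25 1" --pt "0 0 0 0 0 25 1" --pt "0 0 0 0 0 15 0.6" --pt "0 0 0 0 0 5 0.4" --pt "0 0 0 0 0 0 0.25" --pt "0 0 0 0 0 0 0.2" --pt "0 0 0 0 0 0 0.15" --pt "0 0 0 0 0 0 0" --pt "0 0 0 0 0 0 0" --pt "0 0 0 0 0 0 0" --grip_force 25

```text
clock: 18.58
position: [0.4748, -0.2116, 0.1338]
tcp_rot: [180.0, 0.0, 74.5]
contact_force: [0.9, -0.2, -0.3]
width: 0.212
finger_force: 0.0
```

Request:
servo_tool --pt "0 0 0 0 0 0 0" --pt "0 0 0 0 0 0 0" --pt "0 0 0 0 0 0 0" --pt "0 0 0 0 0 0 0"

```text
clock: 19.08
position: [0.4747, -0.2115, 0.1336]
tcp_rot: [-180.0, -0.0, 74.5]
contact_force: [0.2, 1.1, -2.8]
width: 0.169
finger_force: 25.0
```

Request:
servo_tool --pt "0 0 0 0 0 -5 0" --pt "0 0 0 0 0 -15 0" --pt "0 0 0 0 0 -20 0" --pt "0 0 0 0 0 -20 0" --pt "0 0 0 0 0 -20 0" --pt "0 0 0 0 0 -12 0" --pt "0 0 -0.08 0 0 0 0" --pt "0 0 -0.08 0 0 0 0" --pt "0 0 -0.074 0 0 0 0" --pt "0 0 0 8 20 0 0" --pt "0 0 0 8 25 0 0" --pt "0 0 0 8 25 0 0"

```text
clock: 20.58
position: [0.5472, -0.1896, 0.226]
tcp_rot: [180.0, 0.0, 87.8]
contact_force: [-0.3, -1.0, -3.1]
width: 0.165
finger_force: 25.0
```

Request:
servo_tool --pt "0 0 0 0 20 0 0" --pt "0 0 0 0 20 0 0" --pt "0 0 0 0 10 0 0" --pt "0 0 0 0 0 0 0" --pt "0 0 0 0 0 0 0"

```text
clock: 21.2
position: [0.5951, -0.1919, 0.2257]
tcp_rot: [-180.0, -0.0, 87.9]
contact_force: [0.3, -0.1, -3.5]
width: 0.168
finger_force: 25.0
```

```bash
python3 - <<'E'
from h import *
o=telemetry.get_obs();print(o['position'],o['tcp_rot'],o['contact_force'],o['finger_force'])
f=grab('scene','s7');t=grab('top','t7')
def blue(f,h0,h1,a=6):
    hsv=cv2.cvtColor(f['image'],cv2.COLOR_RGB2HSV)
    m=cv2.inRange(hsv,np.array((h0,110,50)),np.array((h1,255,255)))
    k,l,s,c=cv2.connectedComponentsWithStats(m)
    return [(s[i].tolist(),np.round(c[i],1)) for i in range(1,k) if s[i][4]>=a and 150<c[i][0]<450]
print('scene grip',blue(f,110,126),'\ncaps',blue(f,97,108,15));print('top',blue(t,97,126,10))
# predicted pixels
g=o['position']+np.array([0,0,.0164]);print('pred grip scene',proj(f,g),'top',proj(t,g))
y=np.array([.037,.999,0]);x=np.array([.999,-.037,0]);S=np.array([.6635,-.1945,.2])
for n,p in dict(postL=S+.054*x+.04*y+[0,0,.017],postR=S+.054*x-.04*y+[0,0,.017],tipL=S-.018*x+.04*y+[0,0,.018],tipR=S-.018*x-.04*y+[0,0,.018]).items(): print(n,np.round(proj(f,p),1),np.round(proj(t,p),1))
# bar endpoint edges in the scene: dark post profile rows
E
```

```text
[ 0.59514838 -0.19189669  0.22570989] [-1.79974907e+02 -3.47997584e-03  8.78625454e+01] [ 0.26428015 -0.07810877 -3.49480518] 24.999518394470215
scene grip [] 
caps [([326, 23, 5, 18, 81], array([328.1,  32. ])), ([261, 155, 8, 6, 31], array([264.5, 157.6])), ([271, 160, 19, 14, 123], array([280.8, 166.6]))]
top [([367, 211, 5, 7, 22], array([368.7, 213.4]))]
pred grip scene (np.float64(272.44563717904924), np.float64(136.53621470730428)) top (np.float64(393.31232858248484), np.float64(209.60963433030298))
postL [250.9 167.4] [378.2 163.3]
postR [232.5 156.9] [408.7 165.1]
tipL [270.  155.7] [377.2 190.4]
tipR [251.5 146. ] [407.9 192.2]
```

Request:
servo_tool --pt "0 0 0 0 15 0 0" --pt "0 0 0 0 20 0 0" --pt "0 0 0 0 20 0 0" --pt "0 0 0 0 13.5 0 0" --pt "0 0 0 0 0 0 0" --pt "0 0 0 0 0 10 0" --pt "0 0 0 0 0 10 0" --pt "0 0 0 0 0 8 0" --pt "0 0 0 0 0 5 0" --pt "0 0 0 0 0 2 0" --pt "0 0 0 0 0 1 0" --pt "0 0 0 0 0 0 0"

```text
clock: 22.8
position: [0.6641, -0.1946, 0.19]
tcp_rot: [180.0, 0.0, 87.9]
contact_force: [0.9, -0.2, -3.4]
width: 0.169
finger_force: 25.0
```

Request:
servo_tool --pt "0 0 0 0 0 1 0" --pt "0 0 0 0 0 1 0" --pt "0 0 0 0 0 1 0" --pt "0 0 0 0 0 1 0" --pt "0 0 0 0 0 0 0"

```text
clock: 23.42
position: [0.664, -0.1945, 0.1856]
tcp_rot: [-180.0, -0.0, 87.9]
contact_force: [-0.7, 0.5, -3.1]
width: 0.166
finger_force: 25.0
```

Request:
servo_tool --pt "0 0 0 0 0 1 0" --pt "0 0 0 0 0 0.5 0" --pt "0 0 0 0 0 0 0"

```text
clock: 23.8
position: [0.664, -0.1946, 0.1842]
tcp_rot: [-180.0, 0.0, 87.9]
contact_force: [0.5, 0.1, -3.2]
width: 0.164
finger_force: 25.0
```

Request:
servo_tool --pt "0 0 0 0 0 0.7 0" --pt "0 0 0 0 0 0 0"

```text
clock: 24.05
position: [0.6641, -0.1946, 0.1835]
tcp_rot: [180.0, 0.0, 87.9]
contact_force: [-0.2, -0.5, -2.4]
width: 0.167
finger_force: 25.0
```

Request:
servo_tool --pt "0 0 0 0 0 0.7 0" --pt "0 0 0 0 0 0 0"

```text
clock: 24.3
position: [0.6641, -0.1946, 0.1833]
tcp_rot: [180.0, 0.0, 87.9]
contact_force: [-0.7, 0.2, 0.8]
width: 0.166
finger_force: 25.0
```

Request:
servo_tool --pt "0 0 0 0 0 0.6 0" --pt "0 0 0 0 0 0 0"

```text
clock: 24.55
position: [0.6642, -0.1946, 0.1831]
tcp_rot: [179.9, 0.0, 87.9]
contact_force: [-1.5, 0.4, 5.7]
width: 0.167
finger_force: 25.0
```

Request:
servo_tool --pt "0 0 0 0 0 0.3 0" --pt "0 0 0 0 0 0 0" --pt "0 0 0 0 0 0 0" --pt "0 0 0 0 0 0 0"

```text
clock: 25.05
position: [0.6642, -0.1946, 0.1831]
tcp_rot: [179.9, 0.0, 87.9]
contact_force: [-3.6, 1.2, 7.9]
width: 0.164
finger_force: 25.0
```

Request:
servo_tool --pt "0 0 0 0 0 -0.6 0" --pt "0 0 0 0 0 -0.6 0" --pt "0 0 0 0 0 0 0" --pt "0 0 0 0 0 0 0.18" --pt "0 0 0 0 0 0 0.2" --pt "0 0 0 0 0 0 0.23" --pt "0 0 0 0 0 0 0.27" --pt "0 0 0 0 0 0 0.32" --pt "0 0 0 0 0 0 0.4" --pt "0 0 0 0 0 0 0.4" --pt "0 0 0 0 0 0 0.4"

```text
clock: 26.42
position: [0.6641, -0.1946, 0.1831]
tcp_rot: [180.0, 0.0, 87.9]
contact_force: [0.2, 0.8, 0.2]
width: 0.398
finger_force: 0.0
```

Released, with no contact. I'll raise straight up and clear away.

Request:
servo_tool --pt "0 0 0 0 0 -5 0.4" --pt "0 0 0 0 0 -10 0.4" --pt "0 0 0 0 0 -20 0.4" --pt "0 0 0 0 0 -30 0.4" --pt "0 0 0 0 0 -30 0.4" --pt "0 0 0 0 -40 -10 0.4" --pt "0 0 0 0 -40 0 0.4" --pt "0 0 0 0 -40 0 0.4" --pt "0 0 0 0 -40 0 0.4" --pt "0 0 0 0 0 0 0.4" --pt "0 0 0 0 0 0 0.4" --pt "0 0 0 0 0 0 0.4"

```text
clock: 27.92
position: [0.505, -0.1887, 0.2881]
tcp_rot: [180.0, 0.0, 87.9]
contact_force: [0.5, -1.0, 0.8]
width: 0.399
finger_force: 0.0
```

```bash
python3 - <<'E'
from h import *
o=telemetry.get_obs();print(o['position'],o['contact_force'])
for rep in range(2):
    t=grab('top');f=grab('scene')
    for n,F,h in(('top',t,(97,126)),('scene',f,(97,126))):
        hsv=cv2.cvtColor(F['image'],cv2.COLOR_RGB2HSV)
        m=cv2.inRange(hsv,np.array((h[0],110,50)),np.array((h[1],255,255)))
        k,l,s,c=cv2.connectedComponentsWithStats(m)
        print(n,[(s[i].tolist(),np.round(c[i],1).tolist(),np.median(hsv[l==i],axis=0).tolist()) for i in range(1,k) if s[i][4]>=8 and 150<c[i][0]<450 and c[i][1]>100])
S=np.array([.6635,-.1945,.2]);print('pred grip top/scene',proj(t,S+[0,0,.012]),proj(f,S+[0,0,0]))
hsv=cv2.cvtColor(t['image'],cv2.COLOR_RGB2HSV)
m=cv2.inRange(hsv,np.array((115,40,40)),np.array((160,255,255)));m[:180]=0;m[270:]=0;m[:,:215]=0;m[:,320:]=0
r=cv2.minAreaRect(max(cv2.findContours(m,0,1)[0],key=cv2.contourArea));print('block',np.round([onz(t,u,v,0)[:2] for u,v in cv2.boxPoints(r)],4).tolist())
E
```

```text
[ 0.50496622 -0.18874774  0.28812813] [ 0.46436524 -1.03025478  0.77225466]
top [([381, 183, 27, 15, 227], [393.5, 190.5], [104.0, 143.0, 159.0]), ([365, 187, 11, 8, 73], [370.3, 190.5], [104.0, 138.0, 154.0])]
scene [([254, 155, 5, 3, 10], [256.3, 155.8], [113.5, 114.5, 170.5]), ([247, 177, 3, 4, 9], [248.1, 178.7], [106.0, 115.0, 170.0]), ([256, 181, 10, 7, 49], [260.7, 184.1], [105.0, 134.0, 166.0]), ([264, 187, 11, 8, 68], [269.4, 190.4], [105.0, 147.5, 147.0])]
top [([381, 183, 27, 15, 228], [393.5, 190.4], [104.0, 143.5, 160.0]), ([365, 187, 11, 8, 74], [370.3, 190.4], [104.0, 137.0, 153.0])]
scene [([254, 155, 5, 3, 10], [256.3, 155.8], [113.5, 113.5, 170.5]), ([247, 177, 3, 4, 10], [248.2, 178.5], [106.0, 114.5, 169.0]), ([256, 181, 10, 7, 49], [260.7, 184.1], [105.0, 134.0, 166.0]), ([265, 187, 10, 8, 67], [269.4, 190.5], [105.0, 148.0, 148.0])]
pred grip top/scene (np.float64(392.42875685611654), np.float64(184.8204939460389)) (np.float64(256.7497549088651), np.float64(158.6098141830766))
block [[0.5742, 0.23], [0.6496, 0.2285], [0.6436, 0.0839], [0.5683, 0.0865]]
```

```bash
python3 -c "
from station import robot
print(robot.job_done())"
```

```text
the job is handed in; nothing more can be done
None
```

I handed the job in at about 28 s of robot time: the block was steadied, tipped and parked flush on the ledge, and the basket was tugged with about 11 N on the rack and left hanging still; the hand-in gave no verdict.

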